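Bench-test a powered wheelchair's joystick box

ROBOT

A 6-joint arm with a two-finger parallel gripper is mounted at the origin on the work surface. World frame = base frame: x ahead of the robot, y to its left, z up, the work surface at z = 0. Lengths are in m, angles in rad, forces in N, time in s.
With the tool pointing down it reaches from about 0.275 to 0.825 m from the base axis. Payload 5.2 kg.
Tool frame: the origin (TCP) lies between the finger pads; the fingertips stand 8 mm ahead of it and the grasp point (between the pads) lies 11 mm behind it; z points along the fingers, y is the line along which they close (so a half turn about z gives the same grasp; the last joint's range is limited). The gripper opens to 93 mm and grips with 3 to 60 N. Pads are 15 mm wide; open, the fingers measure 128 mm over their backs; the gripper's body (75 mm by 188 mm) begins 65 mm behind the grasp point.
Start: joints at [-1.522, 0.259, 1.535, -0, 1.348, -0.203], TCP at [0.137, -0.533, 0.187] pointing down, gripper open.
Joint ranges: [-3.14, 3.14], [-0.91, 2.08], [0.19, 2.58], [-1.22, 4.36], [0.22, 2.71], [-3.12, 3.12]. Speed limits (rad/s): [2.57, 2.57, 3.14, 3.14, 3.14, 3.14].

INTERFACE

Orientations are given as a rotation vector (axis times angle).
In Python, from workcell import ctrl gives the robot as it stands.
- The arm moves only by the tool jog_arm, never from a script. Its argument "deltas" is a list of rows, each an object with "delta_pos": the shift along the tool's x, y, z in cm, a list of three; "delta_rot": the turn, a rotation vector about the tool's x, y, z in rad, a list of three; "jaw": the opening in per cent of the stroke, from 0 (shut) to 100 (fully open). In form: [{"delta_pos": [tx, ty, tz], "delta_rot": [ax, ay, az], "jaw": jaw}, ...]. A call has 1 to 12 rows; each row shifts and turns the commanded pose from where the row before left it, along the tool's axes as they then stand; what a row does not reach is not made up. A row lasts 1/8 s, in which the tool goes at most 62.5 mm and 10.7 degrees, less where a joint would pass 70% of its speed; a pose out of reach is approached as far as the arm can. A call with a gripper value outside its range is refused whole. The fingers move at their own pace and stop on an object; "newtons" is the grip in N (left out, the last holds). Time passes only in rows, so rows that do not move let the fingers close. It gives the time, the measured TCP pose, the force, the opening and the grip force at its end, in the units of the state.
- ctrl.get_state(): the state, without advancing time (a new reading comes with each control period).
- ctrl.snapshot(name): name is "side" or "top"; returns a dict with "img" (480x640x3 uint8, blue, green, red), "fx", "fy", "cx", "cy" (pixels), "distortion" ([k1, k2, p1, p2, k3] as OpenCV has them; the pictures are not rectified), "extrinsics" (4x4, takes a point from camera to world coordinates). Camera axes: x right, y down, z forward; pixel columns grow to the right and rows downward; lengths in m; the calibration is good to about 2 mm. A picture is of the moment at which its call begins. There is no depth.
- ctrl.close_job(): hands the job in; it is judged then, once.
Trained networks look in the newest picture that a camera, given by its name, has taken for a name from the list of things; names that differ only in an ending like _2 or _b are one class to them, and where a whole thing is asked for, a point or a joint stands for the part that bears it (a point fixed in the world has none). Each returns a list of dicts, best first, with "confidence" (0 to 1); they miss things now and then, are a little off and sometimes report something else, mostly with a low value. They report only what shows in the picture. A call takes as long as a camera call.
- ctrl.outline_of(query, camera): "region" (480x640 bool, what is visible of it).
- ctrl.mark_of(query, camera): "point" ([x, y, z] in m, in the coordinates of the camera as it stood for that picture, good to about 4 mm: a listed point, or the origin of a listed thing).
The state is a dict: "time_s": time; "q": joint angles; "qd": joint speeds; "joint_torque": joint torques, N m; "eef_pos": TCP position; "eef_rot": TCP orientation; "force": force on the tool from outside, world axes, zero at the start; "torque": the same for the moment, N m; "opening": finger opening in m; "finger_force": force on a finger pad.
Only numpy, scipy, OpenCV 4.12 (cv2) and the standard library are available. Lean on these libraries where they do the work, as an engineer would, in place of code of your own. Each camera call takes 0.05 s, during which the arm holds its last target. There are 200 camera calls.

TASK

Bench-test the wheelchair joystick box in its test dock, pressing with the fingertips: first switch the dock on by pressing down the raised end of its rocker until it has tipped fully over, then press the round power key on the joystick box fully down and let it come up, then press the long horn key fully down and keep it down for about one second before letting go. Leave the joystick upright and the two triangular speed keys unpressed, press no key before the rocker is on, and do not move or lift any of the loose parts; finish with the rocker on and the hand clear.

Things in the scene. Friction and masses are not known exactly. Their poses are not given: they have to be found in the camera images.
- dock: test dock fixed to the bench: grey painted box 250 (x) x 240 (y) x 55 mm high, flat deck at 55 mm. Origin on the bench under its centre; z up, -x is its front, which faces the robot at yaw 0, +y its left. The rocker is on the left half of its deck, the joystick box is clamped for good in the right half
- pod: the joystick box: black, 200 (x) x 100 (y) mm, axes as the dock's, origin 30 mm above the bench under its centre, flat top 80 mm above the bench. Joystick on its +x half, four grey keys on its -x half: the round power key (left) and long horn key (right) in the row nearer the joystick, two triangular speed keys in the row nearer the dock's front, 47 mm away
- rocker (a joint): the dock's rocker switch, grey in a black bezel, 50 mm long (along dock x), 24 mm wide, pivot 60 mm above the bench, its two faces in a shallow V; bezel 64 x 34 mm, top at 58 mm. 0 = off (its -x end, towards the dock's front, stands up, tip at 75 mm; +x end down), 0.34 rad = on (-x face down and level). Stiff: it takes 3 N at the raised end and stays wherever it is left
- rocker_end (a point): point on the top face of the rocker's -x end (raised when off), 20 mm out from the pivot, moving with the rocker; 73 mm above the bench when off, 67 mm when fully on. Press straight down here; past full travel it meets a hard stop
- power_key (a joint): travel of the round power key, m: 0 up, 0.005 fully down. Spring key: about 0.7 N starts it, 4.2 N holds it fully down; springs back up when let go
- power_key_top (a point): centre of the top of the round power key (grey, 20 mm across); 90 mm above the bench when up, 10 mm proud of the joystick box. Press straight down
- horn_key (a joint): travel of the long horn key, m: 0 up, 0.005 fully down. Same spring as the power key
- horn_key_top (a point): centre of the top of the long horn key (grey bar 14 mm in the dock's x by 32 mm in its y); 90 mm above the bench when up. Press straight down
- slower_key (a joint): travel of the left triangular speed key (grey, about 20 mm wide, as tall as the power key), m: 0 up, 0.005 down; to be left alone
- slower_key_top (a point): centre of the top of the left triangular speed key, 90 mm above the bench
- faster_key_top (a point): centre of the top of the right triangular speed key, 90 mm above the bench
- faster_key (a joint): travel of the right triangular speed key, m: as the left one; to be left alone
- joystick: spring-centred joystick on the joystick box; origin at its pivot 75 mm above the bench, z along the stick, knob 29 mm across, knob top 58 mm from the origin (133 mm above the bench); upright when left alone
- spacer: brass bearing spacer, a plain ring 30 mm across, 24 mm tall, 17 mm bore, standing loose on the dock's deck; origin under its centre; not to be disturbed
- socket: steel wrench socket, 25 mm across, 38 mm tall, standing loose on the dock's deck; origin under its centre; not to be disturbed
- brake_cover: grey nylon brake lever cover, 107 x 34 x 26 mm, lying loose on the bench; origin under its middle; not to be disturbed
- hinge: cream plastic footplate hinge opened flat, 60 x 94 x 14 mm, loose on the bench; origin under its middle; not to be disturbed
- bearing: steel ball bearing, 32 mm across, 10 mm tall, loose on the bench; origin under its centre; not to be disturbed
- screwdriver: screwdriver, 150 mm long, lying loose on the bench; not to be disturbed
- caster: caster wheel lying flat, 100 mm across, 32 mm tall, loose on the bench; origin under its centre; not to be disturbed

How it is judged:
By the outcome, as a careful person would: the job done as asked, in the order asked, and still so for the second after the job is handed in, with the robot touching nothing.
It also fails if it takes over 40 s, if anything falls off the work surface, if the arm or the gripper's body presses on something with over 40 N, if the wrist force passes 120 N, or if a joint passes its speed limit or range.

## Working session

There is one attempt and no reset: what is moved stays moved. The work goes in short steps, Python scripts to look and compute and a tool call to move; the robot and the scene stay as the last step left them, time stands still between calls to the robot, and variables do not carry over. Pictures are saved under pics/ and viewed, at most 10 in all, crops included, and the job is handed in when it is done.

Besides the shell and the picture viewer there is one more tool, called as name(argument=value, ...), one argument or row to a line, values as JSON. jog_arm: Moves the arm, as the interface text tells. Its arguments: {"type":"object","properties":{"deltas":{"type":"array"},"newtons":{"type":"number"}},"required":["deltas"]}

```bash
mkdir -p pics; cat > h.py <<'E'
import numpy as np, cv2
from workcell import ctrl
def w(s,p): return (s["extrinsics"]@np.r_[p,1])[:3]
def proj(s,P):
    T=np.linalg.inv(s["extrinsics"]); K=np.array([[s["fx"],0,s["cx"]],[0,s["fy"],s["cy"]],[0,0,1.]])
    return cv2.projectPoints(np.float64(P).reshape(-1,1,3),cv2.Rodrigues(T[:3,:3])[0],T[:3,3],K,np.array(s["distortion"],float))[0][:,0]
def plane(s,uv,z):
    K=np.array([[s["fx"],0,s["cx"]],[0,s["fy"],s["cy"]],[0,0,1.]])
    n=cv2.undistortPoints(np.float64(uv).reshape(-1,1,2),K,np.array(s["distortion"],float))[:,0]
    E=s["extrinsics"]; d=np.c_[n,np.ones(len(n))]@E[:3,:3].T; o=E[:3,3]
    return o+d*((z-o[2])/d[:,2])[:,None]
E
python3 - <<'E'
from h import *
for c in ("top","side"):
    s=ctrl.snapshot(c); cv2.imwrite(f"pics/{c}0.png",s["img"])
    print(c,s["extrinsics"][:3,3].round(3))
    for n in "dock pod rocker_end power_key_top horn_key_top slower_key_top faster_key_top joystick spacer socket".split():
        for m in ctrl.mark_of(n,c)[:2]: P=w(s,m["point"]); print(n,round(m["confidence"],2),P.round(4),proj(s,P)[0].round(0))
st=ctrl.get_state(); print(st["eef_pos"],st["eef_rot"],st["time_s"],st["opening"],st["force"])
E
```

```text
top [0.294 0.123 1.183]
dock 0.61 [ 5.814e-01  7.980e-02 -1.000e-04] [343. 228.]
pod 0.72 [0.5728 0.0314 0.0309] [368. 230.]
pod 0.65 [0.6898 0.1394 0.0565] [317. 167.]
rocker_end 0.82 [0.5459 0.1514 0.0743] [307. 235.]
power_key_top 0.65 [0.5635 0.0632 0.087 ] [353. 227.]
horn_key_top 0.43 [0.5585 0.0146 0.0911] [379. 231.]
slower_key_top 0.38 [0.518  0.0731 0.088 ] [347. 250.]
joystick 0.53 [0.6301 0.0262 0.0764] [374. 197.]
joystick 0.5 [0.5721 0.0329 0.0315] [367. 231.]
spacer 0.69 [0.6397 0.1497 0.0548] [311. 191.]
spacer 0.52 [0.5564 0.0098 0.089 ] [381. 233.]
socket 0.59 [0.5835 0.0795 0.0009] [343. 227.]
socket 0.54 [0.6877 0.1381 0.0569] [318. 168.]
side [0.154 0.868 0.589]
dock 0.89 [ 0.5811  0.0838 -0.0054] [296. 268.]
pod 0.71 [0.5723 0.0375 0.0297] [310. 245.]
rocker_end 0.66 [0.5501 0.1545 0.0712] [293. 257.]
rocker_end 0.23 [ 0.5814  0.0884 -0.0034] [295. 268.]
power_key_top 0.47 [0.5618 0.0641 0.091 ] [309. 226.]
horn_key_top 0.62 [0.5553 0.0099 0.092 ] [324. 216.]
slower_key_top 0.47 [0.5156 0.0673 0.0894] [329. 233.]
faster_key_top 0.62 [ 5.601e-01 -1.100e-01 -4.000e-04] [342. 229.]
faster_key_top 0.49 [0.5095 0.0197 0.0925] [341. 223.]
joystick 0.47 [0.627  0.0247 0.0742] [291. 218.]
spacer 0.5 [0.6434 0.1489 0.0553] [254. 250.]
spacer 0.34 [ 0.5822  0.0863 -0.0035] [295. 267.]
socket 0.49 [0.6841 0.137  0.0564] [240. 242.]
[ 0.13703883 -0.53265544  0.1874282 ] [-3.11668367e+00 -3.94452080e-01  3.50119366e-05] 1.1 0.09304264598402505 [-0.05350116  0.20729121  0.31392013]
```

```bash
python3 - <<'E'
import cv2
a=cv2.imread("pics/top0.png")[130:310,250:470]; cv2.imwrite("pics/topc.png",cv2.resize(a,None,fx=3.3,fy=3.3,interpolation=2))
E
```

```text
(no output)
```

View pics/topc.png

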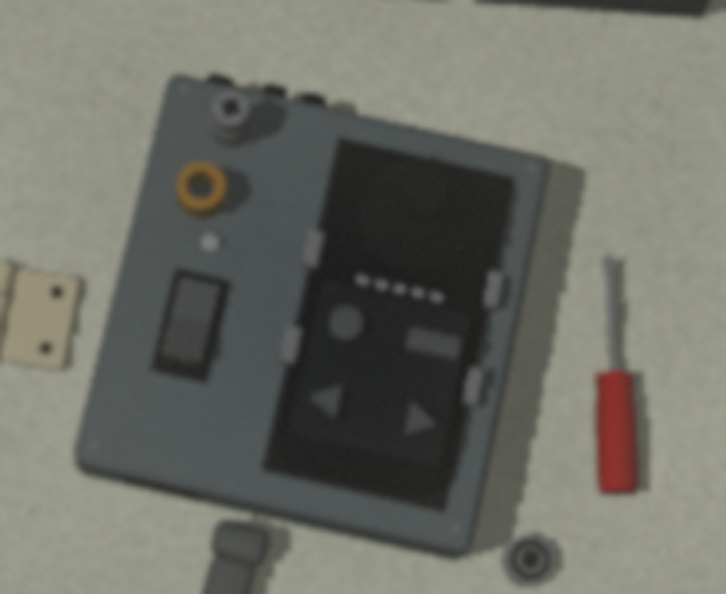

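View pics/side0.png

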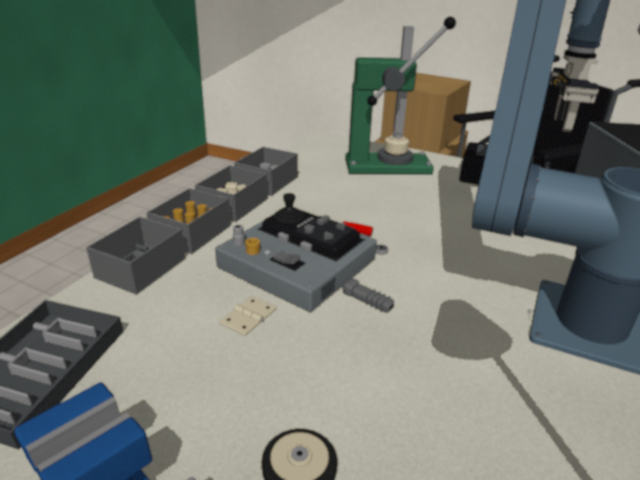

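The top crop shows the dock yawed about 13° clockwise. The rocker is at full-image (308,226), the power key at (354,228), the horn at (381,234), the speed keys at (349,251) and (377,257), and the spacer and socket at the back left. The side view shows the bench around the dock, with the joystick upright. I'll fuse these and plan the move.

```bash
cat >> h.py <<'E'
from scipy.spatial.transform import Rotation as R
def togo(target,yaw):
    "tool shift (cm) and turn to put TCP at target, pointing down, tool y along dock y"
    st=ctrl.get_state(); C=R.from_rotvec(st["eef_rot"]); best=None
    for a in (0,np.pi):
        G=R.from_euler("z",yaw+a)*R.from_rotvec([np.pi,0,0]); d=(C.inv()*G).as_rotvec()
        if best is None or np.linalg.norm(d)<np.linalg.norm(best): best=d
    return (C.inv().apply(np.array(target)-st["eef_pos"])*100).round(2), best.round(3)
E
python3 - <<'E'
from h import *
s=ctrl.snapshot("top"); s2=ctrl.snapshot("side")
f=lambda L:np.array(L)/3.3+[250,130]
c=plane(s,f([(80,465),(465,553),(548,157),(172,77)]),.055); print("corners",c.round(4).tolist(),"ctr",c.mean(0).round(4))
print("sides",[np.linalg.norm(c[i]-c[i-3]).round(3) for i in range(4)])
v=(c[3]-c[0])+(c[2]-c[1]); u=(c[0]-c[1])+(c[3]-c[2]); print("yaw",np.arctan2(v[1],v[0]),np.arctan2(-u[0],u[1]))
k=plane(s,f([(345,322),(433,342),(327,400),(420,420)]),.09); print("keys",k.round(4).tolist())
print("rocker pivot",plane(s,f([(190,323)]),.06))
for n in ("rocker_end","power_key_top","horn_key_top"):
  for cam,q in (("top",s),("side",s2)):
    o=ctrl.outline_of(n,cam)
    for m in o[:2]:
        ys,xs=np.nonzero(m["region"]); print(n,cam,round(m["confidence"],2),len(xs),xs.mean().round(1),ys.mean().round(1),plane(q,[(xs.mean(),ys.mean())],.07 if n[0]=="r" else .09).round(4))
a=s2["img"][180:310,210:390]; cv2.imwrite("pics/sidec.png",cv2.resize(a,None,fx=4,fy=4,interpolation=2))
E
```

```text
corners [[0.4756, 0.2095, 0.055], [0.4379, -0.0172, 0.055], [0.6823, -0.0596, 0.055], [0.7185, 0.1721, 0.055]] ctr [0.5786 0.0762 0.055 ]
sides [np.float64(0.23), np.float64(0.248), np.float64(0.234), np.float64(0.246)]
yaw -0.1622900647668014 -0.15981321268310164
keys [[0.5625, 0.0612, 0.09], [0.554, 0.0101, 0.09], [0.5162, 0.0693, 0.09], [0.5079, 0.0158, 0.09]]
rocker pivot [[0.56348185 0.1508135  0.06      ]]
rocker_end top 0.72 283 307.2 227.2 [[0.5624 0.1515 0.07  ]]
rocker_end side 0.7 59 341.2 226.3 [[ 0.5191 -0.0035  0.07  ]]
rocker_end side 0.17 836 368.5 295.9 [[0.3751 0.2011 0.07  ]]
power_key_top top 0.54 77 353.8 227.8 [[0.5621 0.0626 0.09  ]]
power_key_top top 0.36 15081 345.2 226.5 [[0.5634 0.0791 0.09  ]]
horn_key_top top 0.5 510 435.9 254.6 [[ 0.52   -0.0954  0.09  ]]
horn_key_top top 0.45 131 381.0 234.2 [[0.5528 0.0104 0.09  ]]
horn_key_top side 0.59 78 322.7 220.0 [[0.5506 0.024  0.09  ]]
```

View pics/sidec.png

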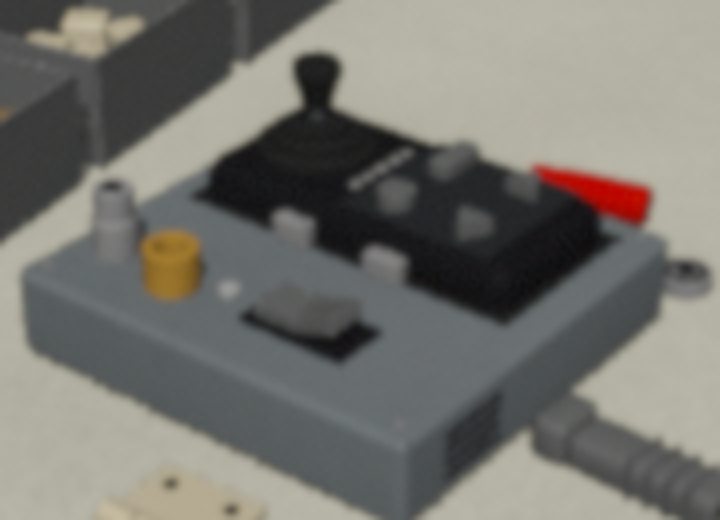

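The side crop shows the rocker's front end up (full image 295,259), the power key at (309,227), the horn at (323,219) and the joystick upright. All of these agree with the estimates.

```bash
python3 - <<'E'
from h import *
s=ctrl.snapshot("side"); print("press base",plane(s,[(347,172),(430,172),(400,73),(470,155)],0.0).round(2).tolist())
print(proj(s,[[.544,.1535,.073],[.5622,.0627,.09],[.5545,.0105,.09]]).round(1))
print(togo([.544,.1535,.187],-.161))
E
```

```text
press base [[0.69, -0.44, 0.0], [0.47, -0.57, 0.0], [1.01, -1.9, 0.0], [0.39, -0.79, 0.0]]
[[295.9 256.4]
 [309.4 226.4]
 [323.8 216.9]]
(array([ 5.650e+01, -5.632e+01,  4.000e-02]), array([ 0.   , -0.   ,  0.413]))
```

jog_arm(
  deltas=[
    {"delta_pos": [4, -4, 0], "delta_rot": [0, 0, 0], "jaw": 0},
    {"delta_pos": [4, -4, 0], "delta_rot": [0, 0, 0], "jaw": 0},
    {"delta_pos": [4, -4, 0], "delta_rot": [0, 0, 0], "jaw": 0},
    {"delta_pos": [4, -4, 0], "delta_rot": [0, 0, 0], "jaw": 0},
    {"delta_pos": [4, -4, 0], "delta_rot": [0, 0, 0], "jaw": 0},
    {"delta_pos": [4, -4, 0], "delta_rot": [0, 0, 0], "jaw": 0},
    {"delta_pos": [4, -4, 0], "delta_rot": [0, 0, 0], "jaw": 0},
    {"delta_pos": [4, -4, 0], "delta_rot": [0, 0, 0], "jaw": 0},
    {"delta_pos": [4, -4, 0], "delta_rot": [0, 0, 0], "jaw": 0},
    {"delta_pos": [4, -4, 0], "delta_rot": [0, 0, 0], "jaw": 0},
    {"delta_pos": [4, -4, 0], "delta_rot": [0, 0, 0], "jaw": 0},
    {"delta_pos": [4, -4, 0], "delta_rot": [0, 0, 0], "jaw": 0},
  ],
)

```text
time_s: 3.05
eef_pos: [0.4832, 0.0536, 0.1877]
eef_rot: [3.116, 0.395, 0.001]
force: [-0.5, -0.1, 0.9]
opening: 0.0005
finger_force: 0.0
```

```bash
python3 - <<'E'
from h import *
st=ctrl.get_state(); print(st["eef_pos"],st["opening"],st["time_s"]); print(togo([.544,.1535,.12],-.161))
E
```

```text
[0.48322058 0.05360305 0.18774738] 0.000488649784728262 3.05
(array([ 8.37, -8.16,  6.78]), array([ 0.   , -0.001,  0.413]))
```

jog_arm(
  deltas=[
    {"delta_pos": [4.2, -4.1, 0], "delta_rot": [0, 0, 0], "jaw": 0},
    {"delta_pos": [4.2, -4.1, 0], "delta_rot": [0, 0, 0], "jaw": 0},
    {"delta_pos": [0, 0, 2], "delta_rot": [0, 0, 0.138], "jaw": 0},
    {"delta_pos": [0, 0, 2], "delta_rot": [0, 0, 0.138], "jaw": 0},
    {"delta_pos": [0, 0, 2], "delta_rot": [0, 0, 0.137], "jaw": 0},
    {"delta_pos": [0, 0, 1], "delta_rot": [0, 0, 0], "jaw": 0},
    {"delta_pos": [0, 0, 0], "delta_rot": [0, 0, 0], "jaw": 0},
  ],
)

```text
time_s: 3.92
eef_pos: [0.5429, 0.1521, 0.117]
eef_rot: [3.132, -0.249, -0.002]
force: [-0.4, 0.3, 0.2]
opening: 0.0006
finger_force: 0.0
```

```bash
python3 - <<'E'
from h import *
st=ctrl.get_state(); print(st["eef_pos"],st["opening"],st["force"],st["time_s"]); print(togo([.544,.1535,.083],-.161))
s=ctrl.snapshot("side"); cv2.imwrite("pics/s1.png",cv2.resize(s["img"][150:310,210:390],None,fx=3.5,fy=3.5,interpolation=2))
p=np.array(st["eef_pos"])-[0,0,.008]; print(proj(s,[p]),(proj(s,[p])-[210,150])*3.5)
E
```

```text
[0.54285187 0.15206238 0.11698284] 0.0005672001437505308 [-0.42983593  0.26438791  0.15965586] 3.925
(array([ 0.09, -0.16,  3.4 ]), array([0.   , 0.001, 0.002]))
[[296.85894636 240.04700495]] [[304.00631225 315.16451732]]
```

View pics/s1.png

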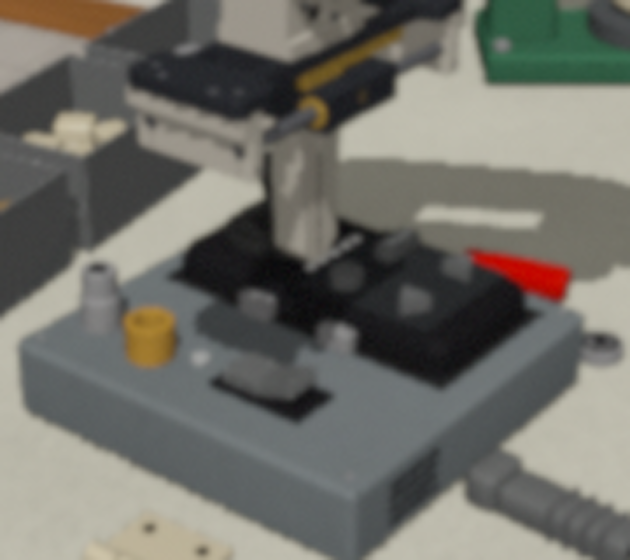

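The visible fingertip ends near crop (305,262), about 16 px above the predicted (304,315). I'll check this against the first picture and the shadow before descending.

```bash
python3 - <<'E'
from h import *
s=ctrl.snapshot("side"); t=ctrl.snapshot("top")
print("fx",s["fx"],"start tip",proj(s,[[.137,-.533,.179],[.137,-.533,.187],[.137,-.533,.26]]).round(0).tolist())
st=ctrl.get_state(); p=np.array(st["eef_pos"])
print("now z scan",[(z,proj(s,[[p[0],p[1],z]])[0].round(0).tolist()) for z in (.1,.12,.14,.16)], proj(t,[p]))
a=cv2.resize(cv2.imread("pics/side0.png")[50:190,510:640],None,fx=3,fy=3,interpolation=2)
b=cv2.resize(t["img"][130:270,240:430],None,fx=3,fy=3,interpolation=2); cv2.imwrite("pics/chk.png",cv2.hconcat([cv2.resize(a,(390,420)),cv2.resize(b,(410,302)) if 0 else cv2.copyMakeBorder(cv2.resize(b,(410,302)),0,118,0,0,0)]))
E
```

```text
fx 500.9128779889875 start tip [[558.0, 139.0], [559.0, 136.0], [566.0, 109.0]]
now z scan [(0.1, [296.0, 244.0]), (0.12, [296.0, 235.0]), (0.14, [296.0, 226.0]), (0.16, [296.0, 216.0])] [[305.90055749 230.69545266]]
```

View pics/chk.png

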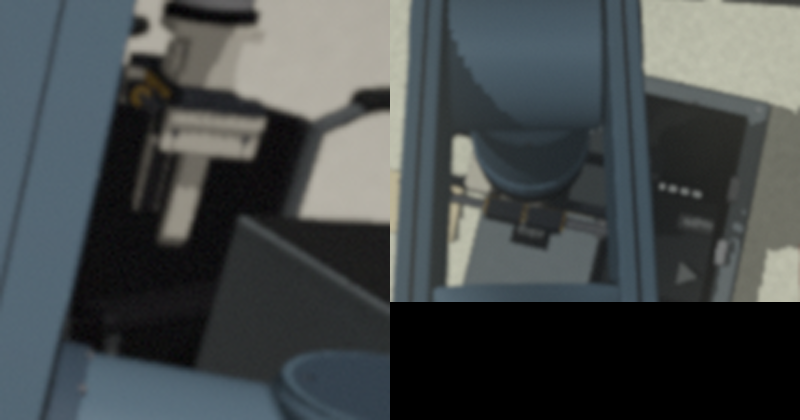

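```bash
python3 - <<'E'
from h import *
s=ctrl.snapshot("side"); a=cv2.imread("pics/side0.png")
d=np.abs(s["img"].astype(int)-a).max(2)[200:260,270:330]
for r in range(14,50,2): print(200+r,d[r,0:60:3])
E
```

```text
214 [  8   6   1   1   5   8  61  82 112 101  93  99  27  21  40  59  65  65
  59  60]
216 [  6   5   6   1   2   6  51  82 117 101  95  96  13   4   3  22  43  42
  21  37]
218 [  3   5   4   2   2   3  44  85 121 101  90  94   3   4   1  13  22  12
  22  25]
220 [  4   4   2   3   3   5   5  57 102 100  92  55   2   0  10  17  28  31
  27  15]
222 [ 5  3  4  1  4  9 13  4 49 85 66 13  1 14 18 15 22 26 14  4]
224 [ 2  3  3  4  6  7  9 10  7 20 11  3 23 28 21 13 19 20 10  3]
226 [ 3  2  5  4  5 11  6 10  9  3  1 15 37 38 36 19 16 14  4  4]
228 [ 4  1  4  2  9 10 14  7  8 11 13 17 33 37 31 17 14 10  3  7]
230 [ 3  4  5  4  8  5  9 13 13 17 16 14 23 27 17 14  7  1  3  4]
232 [ 3  1  4 29 11  1  3  5 12 11 14 18 20 23 17  4  6  3  4  5]
234 [ 2 10  8 42 37 13  3  2 10  7 10 11 14 17  7  5  7  5  5  8]
236 [27 35 20 28 37 35  8  4 10  8 13 11  9  7  5  3  3  3  5  7]
238 [42 44 40 29 30 30 13  1  7  8  7  9 13  2  5  1  6  4  5  5]
240 [43 43 45 39 32 28 14 12  4  8  7 20 10  2  1  1  3  4  2  4]
242 [45 45 45 43 45 36 35 18  9  7 23 44  4  6  2  3  2  1  3  1]
244 [44 45 44 44 43 44 43 40 33 15 24 35  4  7  5  3  6  3  1  2]
246 [20 40 43 43 43 45 46 46 44 37 29 15  6  7  4  1  4  3  5  1]
248 [ 2 14 29 44 45 44 44 44 39 26 33  8  7  5  5  1  1  3  6  6]
```

The difference image shows the finger really ends at row 223, so the tip sits about 30 mm higher than the stated geometry implies. The top view shows the gripper laterally where expected. I'll descend in small steps and let the force reading find contact.

jog_arm(
  deltas=[
    {"delta_pos": [0.1, -0.15, 1.5], "delta_rot": [0, 0, 0], "jaw": 0},
    {"delta_pos": [0, 0, 1.3], "delta_rot": [0, 0, 0], "jaw": 0},
    {"delta_pos": [0, 0, 0], "delta_rot": [0, 0, 0], "jaw": 0},
  ],
)

```text
time_s: 4.5
eef_pos: [0.543, 0.1533, 0.0876]
eef_rot: [3.131, -0.253, -0.006]
force: [0.3, 0.1, -0.4]
opening: 0.0006
finger_force: 0.0
```

jog_arm(
  deltas=[
    {"delta_pos": [0, 0, 0.5], "delta_rot": [0, 0, 0], "jaw": 0},
    {"delta_pos": [0, 0, 0], "delta_rot": [0, 0, 0], "jaw": 0},
  ],
)

```text
time_s: 4.75
eef_pos: [0.5444, 0.1535, 0.0842]
eef_rot: [3.131, -0.253, -0.001]
force: [0.3, -0.3, -0.2]
opening: 0.0004
finger_force: 0.0
```

jog_arm(
  deltas=[
    {"delta_pos": [0, 0, 0.4], "delta_rot": [0, 0, 0], "jaw": 0},
    {"delta_pos": [0, 0, 0], "delta_rot": [0, 0, 0], "jaw": 0},
  ],
)

```text
time_s: 5.0
eef_pos: [0.5443, 0.1535, 0.0802]
eef_rot: [3.131, -0.253, -0.001]
force: [-0.2, 0.4, -0.1]
opening: 0.0004
finger_force: 0.0
```

```bash
python3 - <<'E'
from h import *
st=ctrl.get_state(); print(st["eef_pos"],st["force"],st["time_s"])
s=ctrl.snapshot("side"); cv2.imwrite("pics/s2.png",cv2.resize(s["img"][170:290,220:380],None,fx=4,fy=4,interpolation=2))
E
```

```text
[0.54429181 0.15346167 0.08024331] [-0.17043648  0.43532457 -0.05070213] 5.0
```

View pics/s2.png

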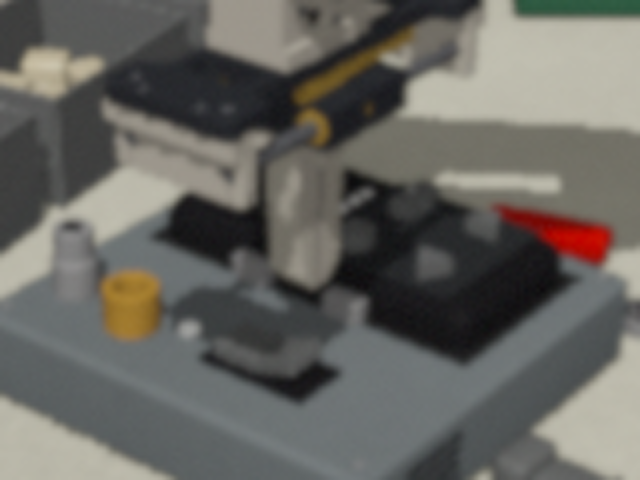

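The picture shows the tip at (297,242), still about 14 px (roughly 30 mm) above the rocker's raised end at (299,256), with its shadow on the rocker and no contact force. I'll keep descending.

jog_arm(
  deltas=[
    {"delta_pos": [0, 0, 0.8], "delta_rot": [0, 0, 0], "jaw": 0},
    {"delta_pos": [0, 0, 0.7], "delta_rot": [0, 0, 0], "jaw": 0},
    {"delta_pos": [0, 0, 0], "delta_rot": [0, 0, 0], "jaw": 0},
  ],
)

```text
time_s: 5.42
eef_pos: [0.5437, 0.1534, 0.0645]
eef_rot: [3.131, -0.253, -0.003]
force: [-0.1, 0.3, -0.2]
opening: 0.0004
finger_force: 0.0
```

jog_arm(
  deltas=[
    {"delta_pos": [0, 0, 0.4], "delta_rot": [0, 0, 0], "jaw": 0},
    {"delta_pos": [0, 0, 0], "delta_rot": [0, 0, 0], "jaw": 0},
  ],
)

```text
time_s: 5.68
eef_pos: [0.5443, 0.1534, 0.0612]
eef_rot: [3.131, -0.253, -0.001]
force: [-0.5, -0.6, -0.3]
opening: 0.0005
finger_force: 0.0
```

jog_arm(
  deltas=[
    {"delta_pos": [0, 0, 0.3], "delta_rot": [0, 0, 0], "jaw": 0},
    {"delta_pos": [0, 0, 0], "delta_rot": [0, 0, 0], "jaw": 0},
  ],
)

```text
time_s: 5.92
eef_pos: [0.5443, 0.1534, 0.0583]
eef_rot: [3.131, -0.253, -0.001]
force: [0.7, -0.4, -0.0]
opening: 0.0007
finger_force: 0.0
```

jog_arm(
  deltas=[
    {"delta_pos": [0, 0, 0.3], "delta_rot": [0, 0, 0], "jaw": 0},
    {"delta_pos": [0, 0, 0], "delta_rot": [0, 0, 0], "jaw": 0},
  ],
)

```text
time_s: 6.18
eef_pos: [0.5443, 0.1535, 0.0552]
eef_rot: [3.131, -0.253, -0.001]
force: [0.0, 0.7, -0.5]
opening: 0.0004
finger_force: 0.0
```

jog_arm(
  deltas=[
    {"delta_pos": [0, 0, 0.3], "delta_rot": [0, 0, 0], "jaw": 0},
    {"delta_pos": [0, 0, 0], "delta_rot": [0, 0, 0], "jaw": 0},
  ],
)

```text
time_s: 6.42
eef_pos: [0.5443, 0.1534, 0.0522]
eef_rot: [3.131, -0.253, -0.001]
force: [-0.2, -0.2, 0.4]
opening: 0.0007
finger_force: 0.0
```

```bash
python3 - <<'E'
from h import *
st=ctrl.get_state(); print(st["eef_pos"],st["force"],st["time_s"])
s=ctrl.snapshot("side"); cv2.imwrite("pics/s3.png",cv2.resize(s["img"][190:290,230:370],None,fx=5,fy=5,interpolation=2))
E
```

```text
[0.54425305 0.15344213 0.05217969] [-0.16921495 -0.17231204  0.35559135] 6.425
```

View pics/s3.png

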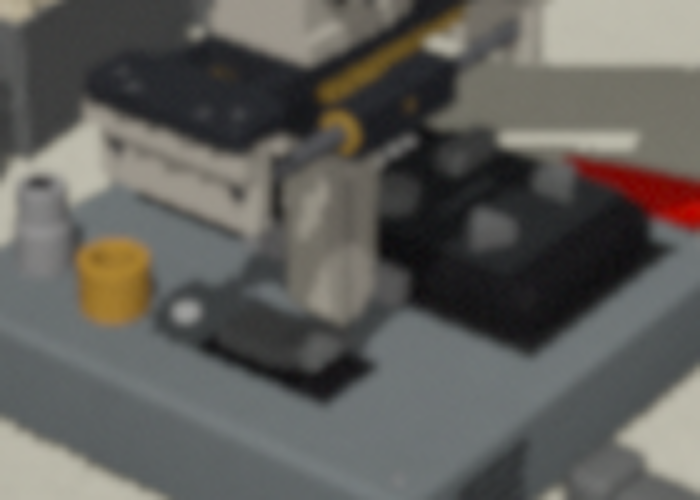

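The tip's lowest corner is now at (298,254), just above the rocker's raised end at (294,259), and the force is still zero. Continuing in small steps.

jog_arm(
  deltas=[
    {"delta_pos": [0, 0, 0.3], "delta_rot": [0, 0, 0], "jaw": 0},
    {"delta_pos": [0, 0, 0], "delta_rot": [0, 0, 0], "jaw": 0},
  ],
)

```text
time_s: 6.72
eef_pos: [0.5443, 0.1534, 0.0492]
eef_rot: [3.131, -0.253, -0.001]
force: [-0.7, -0.8, -1.1]
opening: -0.0001
finger_force: 0.0
```

jog_arm(
  deltas=[
    {"delta_pos": [0, 0, 0.3], "delta_rot": [0, 0, 0], "jaw": 0},
    {"delta_pos": [0, 0, 0], "delta_rot": [0, 0, 0], "jaw": 0},
  ],
)

```text
time_s: 6.98
eef_pos: [0.5442, 0.1535, 0.0462]
eef_rot: [3.131, -0.253, -0.001]
force: [-0.7, -0.1, -0.5]
opening: 0.0004
finger_force: 0.0
```

```bash
python3 - <<'E'
from h import *
s=ctrl.snapshot("side"); cv2.imwrite("pics/s4.png",s["img"])
E0=None
for n in ("rocker_end","rocker"):
    for m in ctrl.mark_of(n,"side")[:2]: P=w(s,m["point"]); print(n,round(m["confidence"],2),P.round(4),proj(s,P)[0].round(0))
print(ctrl.get_state()["force"])
E
```

```text
rocker_end 0.73 [0.5481 0.1563 0.076 ] [293. 255.]Traceback (most recent call last):
  File "<stdin>", line 5, in <module>
ValueError: it knows: bearing, brake_cover, caster, dock, faster_key_top, hinge, horn_key_top, joystick, pod, power_key_top, rocker_end, screwdriver, slower_key_top, socket, spacer
```

jog_arm(
  deltas=[
    {"delta_pos": [0, 0, 0.3], "delta_rot": [0, 0, 0], "jaw": 0},
    {"delta_pos": [0, 0, 0], "delta_rot": [0, 0, 0], "jaw": 0},
  ],
)

```text
time_s: 7.32
eef_pos: [0.5444, 0.1535, 0.0434]
eef_rot: [-3.131, 0.253, 0.0]
force: [-0.6, 0.6, 0.5]
opening: 0.0004
finger_force: 0.3
```

```bash
python3 - <<'E'
from h import *
s=ctrl.snapshot("side"); cv2.imwrite("pics/s5.png",cv2.resize(s["img"][220:280,260:340],None,fx=9,fy=9,interpolation=2))
for m in ctrl.mark_of("rocker_end","side")[:2]: P=w(s,m["point"]); print(round(m["confidence"],2),P.round(4))
print(ctrl.get_state()["force"])
E
```

```text
0.71 [0.5484 0.1559 0.0747]
0.35 [ 0.575   0.2706 -0.0015]
[-0.47929498 -0.07644622  0.48863781]
```

View pics/s5.png

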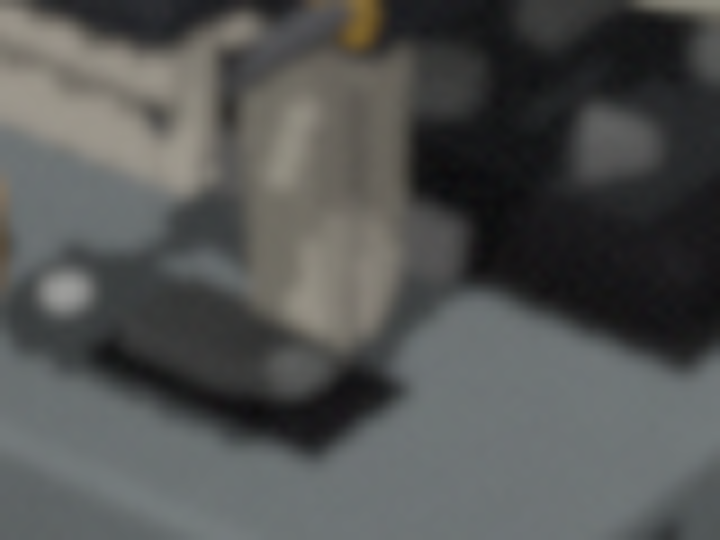

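```bash
python3 - <<'E'
from h import *
s=ctrl.snapshot("side"); p=np.array(ctrl.get_state()["eef_pos"]); Rz=R.from_euler("z",-.161)
for hx,hy in ((.0075,.0175),(.0075,.008),):
  for z in (.070,.075,.080,.085):
    C=[p*[1,1,0]+[0,0,z]+Rz.apply([a*hx,b*hy,0]) for a,b in ((1,1),(-1,1),(-1,-1))]
    print(hx,hy,z,((proj(s,C)-[260,220])*9).round(0).tolist())
C=[np.array([.544,.1535,z])+Rz.apply([dx,dy,0]) for dx,dy,z in ((-.005,.012,.075),(-.005,-.012,.075),(.02,.012,.063))]
print("rocker: near tip, far tip, pivot near",((proj(s,C)-[260,220])*9).round(0).tolist())
E
```

```text
0.0075 0.0175 0.07 [[243.0, 362.0], [298.0, 386.0], [399.0, 316.0]]
0.0075 0.0175 0.075 [[243.0, 342.0], [298.0, 366.0], [399.0, 296.0]]
0.0075 0.0175 0.08 [[243.0, 322.0], [298.0, 345.0], [399.0, 276.0]]
0.0075 0.0175 0.085 [[242.0, 302.0], [298.0, 325.0], [400.0, 256.0]]
0.0075 0.008 0.07 [[271.0, 343.0], [326.0, 366.0], [372.0, 334.0]]
0.0075 0.008 0.075 [[271.0, 323.0], [326.0, 346.0], [372.0, 315.0]]
0.0075 0.008 0.08 [[271.0, 303.0], [326.0, 326.0], [372.0, 295.0]]
0.0075 0.008 0.085 [[271.0, 283.0], [326.0, 306.0], [373.0, 275.0]]
rocker: near tip, far tip, pivot near [[307.0, 351.0], [376.0, 303.0], [216.0, 359.0]]
```

The measured corners fit a tip at z of about 0.078, centred over the rocker end, so contact is about 3 mm further down.

jog_arm(
  deltas=[
    {"delta_pos": [0, 0, 0.3], "delta_rot": [0, 0, 0], "jaw": 0},
    {"delta_pos": [0, 0, 0], "delta_rot": [0, 0, 0], "jaw": 0},
  ],
)

```text
time_s: 7.72
eef_pos: [0.5437, 0.1536, 0.0402]
eef_rot: [3.131, -0.253, -0.002]
force: [-1.5, 1.6, 2.6]
opening: 0.0005
finger_force: 0.7
```

jog_arm(
  deltas=[
    {"delta_pos": [0, 0, 0.3], "delta_rot": [0, 0, 0], "jaw": 0},
    {"delta_pos": [0, 0, 0], "delta_rot": [0, 0, 0], "jaw": 0},
  ],
)

```text
time_s: 7.98
eef_pos: [0.5445, 0.1534, 0.0372]
eef_rot: [3.131, -0.253, -0.0]
force: [-1.1, 0.4, 0.3]
opening: 0.0007
finger_force: 0.3
```

```bash
python3 - <<'E'
from h import *
st=ctrl.get_state(); print(st["force"],st["eef_pos"])
E
```

```text
[-1.10841989  0.41004434  0.32219641] [0.54446529 0.1534203  0.03720772]
```

jog_arm(
  deltas=[
    {"delta_pos": [0, 0, 0.2], "delta_rot": [0, 0, 0], "jaw": 0},
    {"delta_pos": [0, 0, 0], "delta_rot": [0, 0, 0], "jaw": 0},
  ],
)

```text
time_s: 8.22
eef_pos: [0.5446, 0.1534, 0.036]
eef_rot: [3.131, -0.253, 0.001]
force: [-2.8, -0.3, 6.9]
opening: 0.0006
finger_force: 3.5
```

jog_arm(
  deltas=[
    {"delta_pos": [0, 0, 0.2], "delta_rot": [0, 0, 0], "jaw": 0},
  ],
)

```text
time_s: 8.35
eef_pos: [0.5448, 0.1534, 0.0356]
eef_rot: [3.131, -0.253, 0.002]
force: [-10.9, -1.5, 29.9]
opening: 0.0004
finger_force: 14.9
```

jog_arm(
  deltas=[
    {"delta_pos": [0, 0, 0.1], "delta_rot": [0, 0, 0], "jaw": 0},
  ],
)

```text
time_s: 8.48
eef_pos: [0.5448, 0.1535, 0.0356]
eef_rot: [3.131, -0.252, 0.002]
force: [-12.9, -1.3, 31.6]
opening: 0.0003
finger_force: 15.7
```

There is a hard stop at 31 N after about 7 mm of travel, which matches full travel. I'll lift and verify.

jog_arm(
  deltas=[
    {"delta_pos": [0, 0, -1.3], "delta_rot": [0, 0, 0], "jaw": 0},
    {"delta_pos": [0, 0, -2], "delta_rot": [0, 0, 0], "jaw": 0},
    {"delta_pos": [0, 0, -2], "delta_rot": [0, 0, 0], "jaw": 0},
    {"delta_pos": [0, 0, 0], "delta_rot": [0, 0, 0], "jaw": 0},
  ],
)

```text
time_s: 8.98
eef_pos: [0.5464, 0.1534, 0.0868]
eef_rot: [-3.131, 0.253, -0.007]
force: [0.2, -0.5, 0.0]
opening: 0.0004
finger_force: 0.0
```

```bash
python3 - <<'E'
from h import *
st=ctrl.get_state(); print(st["force"],st["eef_pos"],st["time_s"])
s=ctrl.snapshot("side")
for n in ("rocker_end","joystick","power_key_top","horn_key_top"):
    for m in ctrl.mark_of(n,"side")[:2]: P=w(s,m["point"]); print(n,round(m["confidence"],2),P.round(4),proj(s,P)[0].round(0))
print(togo([.5622,.0627,.085],-.161))
a=[cv2.resize(i[235:285,255:335],(400,250),interpolation=2) for i in (cv2.imread("pics/side0.png"),s["img"])]; cv2.imwrite("pics/cmp.png",cv2.hconcat(a))
E
```

```text
[ 0.22571168 -0.52112291  0.02587829] [0.5463584  0.15344429 0.08683267] 8.975
rocker_end 0.66 [0.3939 0.1268 0.0029] [371. 301.]
rocker_end 0.6 [0.5469 0.1554 0.0701] [294. 258.]
power_key_top 0.44 [0.5628 0.0647 0.0892] [309. 227.]
horn_key_top 0.4 [0.5539 0.0115 0.0907] [324. 217.]
(array([ 3.27,  8.65, -0.07]), array([ 0.   ,  0.002, -0.   ]))
```

View pics/cmp.png

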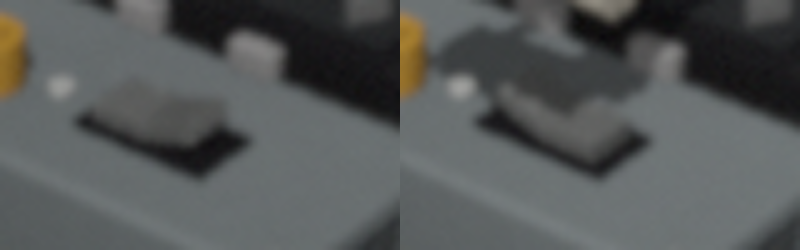

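The left half shows the rocker before the press, front end up. The right half shows it after, with the front end down and the back end up (front tip near crop (600,150)). To be sure it is fully over, I'll press again about 5 mm further out and compare the stop height.

jog_arm(
  deltas=[
    {"delta_pos": [-0.6, 0, 2], "delta_rot": [0, 0, 0], "jaw": 0},
    {"delta_pos": [0, 0, 2], "delta_rot": [0, 0, 0], "jaw": 0},
    {"delta_pos": [0, 0, 0.7], "delta_rot": [0, 0, 0], "jaw": 0},
    {"delta_pos": [0, 0, 0], "delta_rot": [0, 0, 0], "jaw": 0},
  ],
)

```text
time_s: 9.72
eef_pos: [0.5382, 0.1544, 0.0378]
eef_rot: [3.131, -0.253, -0.002]
force: [0.3, 0.3, 0.4]
opening: 0.0001
finger_force: 0.0
```

jog_arm(
  deltas=[
    {"delta_pos": [0, 0, 0.2], "delta_rot": [0, 0, 0], "jaw": 0},
    {"delta_pos": [0, 0, 0], "delta_rot": [0, 0, 0], "jaw": 0},
  ],
)

```text
time_s: 9.98
eef_pos: [0.539, 0.1545, 0.0369]
eef_rot: [-3.131, 0.253, -0.001]
force: [-0.6, 0.6, -0.7]
opening: 0.0002
finger_force: 0.0
```

jog_arm(
  deltas=[
    {"delta_pos": [0, 0, 0.2], "delta_rot": [0, 0, 0], "jaw": 0},
  ],
)

```text
time_s: 10.1
eef_pos: [0.5392, 0.1545, 0.0357]
eef_rot: [-3.131, 0.253, -0.002]
force: [-4.6, -0.7, 18.3]
opening: 0.0008
finger_force: 9.3
```

jog_arm(
  deltas=[
    {"delta_pos": [0, 0, 0.1], "delta_rot": [0, 0, 0], "jaw": 0},
  ],
)

```text
time_s: 10.22
eef_pos: [0.5393, 0.1545, 0.0357]
eef_rot: [-3.131, 0.253, -0.003]
force: [-5.4, -0.8, 19.6]
opening: 0.0009
finger_force: 9.6
```

The stop height is the same (0.0357) with no contact beforehand, so the face is level and the rocker is fully on. Tip height is therefore TCP + 31 mm, which puts key contact near TCP z 0.0586 and full-down near 0.0536. Lifting and moving over the power key.

jog_arm(
  deltas=[
    {"delta_pos": [0, 0, -1], "delta_rot": [0, 0, 0], "jaw": 0},
    {"delta_pos": [0, 0, -2], "delta_rot": [0, 0, 0], "jaw": 0},
    {"delta_pos": [0, 0, -2], "delta_rot": [0, 0, 0], "jaw": 0},
    {"delta_pos": [2, 4.3, 0], "delta_rot": [0, 0, 0], "jaw": 0},
    {"delta_pos": [2, 4.3, 0], "delta_rot": [0, 0, 0], "jaw": 0},
    {"delta_pos": [0, 0, 0], "delta_rot": [0, 0, 0], "jaw": 0},
    {"delta_pos": [0, 0, 0], "delta_rot": [0, 0, 0], "jaw": 0},
  ],
)

```text
time_s: 11.1
eef_pos: [0.5639, 0.0634, 0.0834]
eef_rot: [-3.131, 0.254, 0.001]
force: [0.8, 0.1, -0.5]
opening: 0.0007
finger_force: 0.0
```

```bash
python3 - <<'E'
from h import *
st=ctrl.get_state(); print(st["force"],st["eef_pos"],st["time_s"])
print(togo([.5622,.063,.062],-.161))
s=ctrl.snapshot("side")
for n in ("rocker_end","joystick"):
    for m in ctrl.mark_of(n,"side")[:2]: P=w(s,m["point"]); print(n,round(m["confidence"],2),P.round(4))
E
```

```text
[ 0.82414253  0.13911085 -0.53285784] [0.56393663 0.0633662  0.08344468] 11.1
(array([-0.16,  0.07,  2.14]), array([-0.   ,  0.001, -0.001]))
rocker_end 0.83 [0.5442 0.1539 0.0676]
joystick 0.55 [0.6329 0.025  0.0772]
```

jog_arm(
  deltas=[
    {"delta_pos": [-0.15, 0.05, 1.1], "delta_rot": [0, 0, 0], "jaw": 0},
    {"delta_pos": [0, 0, 1], "delta_rot": [0, 0, 0], "jaw": 0},
    {"delta_pos": [0, 0, 0], "delta_rot": [0, 0, 0], "jaw": 0},
  ],
)

```text
time_s: 11.62
eef_pos: [0.5614, 0.0633, 0.061]
eef_rot: [-3.131, 0.252, 0.005]
force: [-0.1, 0.5, 0.8]
opening: 0.0006
finger_force: 0.0
```

jog_arm(
  deltas=[
    {"delta_pos": [0, 0, 0.3], "delta_rot": [0, 0, 0], "jaw": 0},
    {"delta_pos": [0, 0, 0.2], "delta_rot": [0, 0, 0], "jaw": 0},
    {"delta_pos": [0, 0, 0], "delta_rot": [0, 0, 0], "jaw": 0},
  ],
)

```text
time_s: 12.0
eef_pos: [0.5629, 0.0629, 0.0577]
eef_rot: [-3.131, 0.253, -0.001]
force: [-0.1, 0.4, 0.8]
opening: 0.0004
finger_force: 0.8
```

jog_arm(
  deltas=[
    {"delta_pos": [0, 0, 0.2], "delta_rot": [0, 0, 0], "jaw": 0},
    {"delta_pos": [0, 0, 0], "delta_rot": [0, 0, 0], "jaw": 0},
  ],
)

```text
time_s: 12.25
eef_pos: [0.5629, 0.0629, 0.0557]
eef_rot: [-3.131, 0.253, -0.001]
force: [-0.7, 0.6, 2.1]
opening: 0.0003
finger_force: 1.4
```

jog_arm(
  deltas=[
    {"delta_pos": [0, 0, 0.15], "delta_rot": [0, 0, 0], "jaw": 0},
    {"delta_pos": [0, 0, 0], "delta_rot": [0, 0, 0], "jaw": 0},
  ],
)

```text
time_s: 12.5
eef_pos: [0.5629, 0.0629, 0.0541]
eef_rot: [-3.131, 0.253, -0.001]
force: [-0.3, 0.9, 4.2]
opening: 0.0002
finger_force: 2.0
```

jog_arm(
  deltas=[
    {"delta_pos": [0, 0, 0.15], "delta_rot": [0, 0, 0], "jaw": 0},
    {"delta_pos": [0, 0, 0], "delta_rot": [0, 0, 0], "jaw": 0},
  ],
)

```text
time_s: 12.75
eef_pos: [0.563, 0.0629, 0.0538]
eef_rot: [3.131, -0.253, 0.002]
force: [-3.0, 0.8, 12.4]
opening: 0.0003
finger_force: 6.1
```

Power key fully down: 12 N against the stop. Release and move over the horn key.

jog_arm(
  deltas=[
    {"delta_pos": [0, 0, -1.2], "delta_rot": [0, 0, 0], "jaw": 0},
    {"delta_pos": [0, 0, -1.2], "delta_rot": [0, 0, 0], "jaw": 0},
    {"delta_pos": [0, 2.6, 0], "delta_rot": [0, 0, 0], "jaw": 0},
    {"delta_pos": [0, 2.7, 0], "delta_rot": [0, 0, 0], "jaw": 0},
    {"delta_pos": [0, 0, 0], "delta_rot": [0, 0, 0], "jaw": 0},
    {"delta_pos": [0, 0, 0], "delta_rot": [0, 0, 0], "jaw": 0},
  ],
)

```text
time_s: 13.5
eef_pos: [0.5541, 0.0109, 0.0765]
eef_rot: [-3.131, 0.254, 0.0]
force: [-0.8, 1.1, 0.1]
opening: 0.0006
finger_force: 0.0
```

```bash
python3 - <<'E'
from h import *
st=ctrl.get_state(); print(st["force"],st["eef_pos"],st["time_s"])
print(togo([.5545,.0107,.061],-.161))
E
```

```text
[-0.80522721  1.08587338  0.14070901] [0.55413671 0.01091492 0.07650199] 13.5
(array([0.04, 0.02, 1.55]), array([-0.   ,  0.   , -0.001]))
```

jog_arm(
  deltas=[
    {"delta_pos": [0, 0, 0.8], "delta_rot": [0, 0, 0], "jaw": 0},
    {"delta_pos": [0, 0, 0.7], "delta_rot": [0, 0, 0], "jaw": 0},
    {"delta_pos": [0, 0, 0.3], "delta_rot": [0, 0, 0], "jaw": 0},
    {"delta_pos": [0, 0, 0], "delta_rot": [0, 0, 0], "jaw": 0},
  ],
)

```text
time_s: 14.0
eef_pos: [0.5538, 0.011, 0.0581]
eef_rot: [-3.131, 0.252, 0.002]
force: [-0.4, 0.8, 1.6]
opening: 0.0003
finger_force: 0.6
```

jog_arm(
  deltas=[
    {"delta_pos": [0, 0, 0.3], "delta_rot": [0, 0, 0], "jaw": 0},
    {"delta_pos": [0, 0, 0.3], "delta_rot": [0, 0, 0], "jaw": 0},
    {"delta_pos": [0, 0, 0], "delta_rot": [0, 0, 0], "jaw": 0},
  ],
)

```text
time_s: 14.38
eef_pos: [0.5544, 0.0107, 0.0538]
eef_rot: [-3.131, 0.253, -0.002]
force: [-3.8, 1.9, 11.1]
opening: 0.0004
finger_force: 5.7
```

The horn is fully down at 11 N. I'll hold it about a second in total, then let go and lift clear.

jog_arm(
  deltas=[
    {"delta_pos": [0, 0, 0], "delta_rot": [0, 0, 0], "jaw": 0},
    {"delta_pos": [0, 0, 0], "delta_rot": [0, 0, 0], "jaw": 0},
    {"delta_pos": [0, 0, 0], "delta_rot": [0, 0, 0], "jaw": 0},
    {"delta_pos": [0, 0, 0], "delta_rot": [0, 0, 0], "jaw": 0},
    {"delta_pos": [0, 0, 0], "delta_rot": [0, 0, 0], "jaw": 0},
    {"delta_pos": [0, 0, 0], "delta_rot": [0, 0, 0], "jaw": 0},
    {"delta_pos": [0, 0, 0], "delta_rot": [0, 0, 0], "jaw": 0},
    {"delta_pos": [0, 0, -1.5], "delta_rot": [0, 0, 0], "jaw": 0},
    {"delta_pos": [0, 0, -3], "delta_rot": [0, 0, 0], "jaw": 0},
    {"delta_pos": [0, 0, -4], "delta_rot": [0, 0, 0], "jaw": 0},
    {"delta_pos": [0, 0, -4], "delta_rot": [0, 0, 0], "jaw": 0},
    {"delta_pos": [0, 0, 0], "delta_rot": [0, 0, 0], "jaw": 0},
  ],
)

```text
time_s: 15.88
eef_pos: [0.5567, 0.0099, 0.1815]
eef_rot: [3.13, -0.253, 0.012]
force: [-0.3, -0.1, -0.7]
opening: 0.0006
finger_force: 0.0
```

```bash
python3 - <<'E'
from h import *
st=ctrl.get_state(); print(st["force"],st["eef_pos"],st["time_s"])
s=ctrl.snapshot("side")
for n in ("rocker_end","joystick","power_key_top","horn_key_top","spacer","socket"):
    for m in ctrl.mark_of(n,"side")[:1]: P=w(s,m["point"]); print(n,round(m["confidence"],2),P.round(4))
cv2.imwrite("pics/fin.png",cv2.resize(s["img"][150:310,210:390],None,fx=3.5,fy=3.5,interpolation=2))
E
```

```text
[-0.2924806  -0.1430922  -0.73971135] [0.55674812 0.00988675 0.18152613] 15.875
rocker_end 0.65 [0.5445 0.1564 0.0654]
joystick 0.7 [0.6321 0.0251 0.0771]
power_key_top 0.52 [0.5644 0.0652 0.09  ]
horn_key_top 0.45 [ 0.5765  0.272  -0.0035]
spacer 0.46 [0.6449 0.1475 0.0543]
socket 0.46 [0.688  0.1354 0.0535]
```

View pics/fin.png

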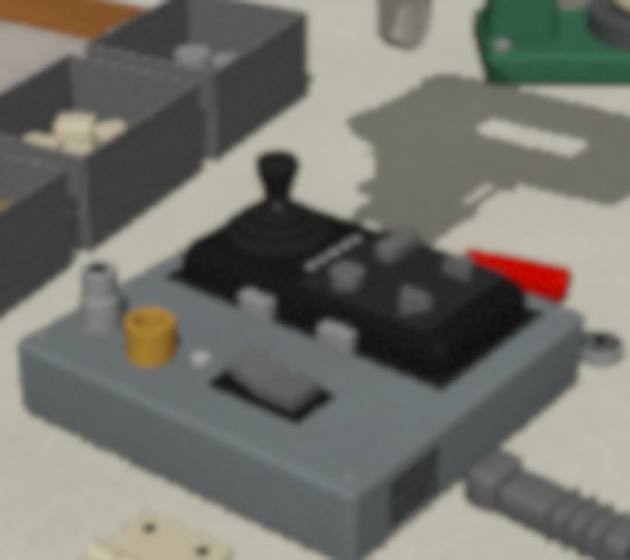

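The final picture shows the rocker tipped with its front end down at crop (280,385) and all four keys up. The joystick is upright at (275,180), the loose parts are in place, and the hand is clear above.

```bash
python3 -c "
from workcell import ctrl
print(ctrl.close_job())"
```

```text
the job is handed in; nothing more can be done
None
```

The job is handed in: the rocker is fully on, the power key was pressed and released, the horn was held down for about one second, and the hand is clear with the joystick upright and the loose parts in place; no verdict came back.

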